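# Clamp the pressure pot and hold its air valve at the filling mark

## Robot

A 7-joint arm with a two-finger parallel gripper is mounted at the origin on the work surface. World frame = base frame: x ahead of the robot, y to its left, z up, the work surface at z = 0. Lengths are in mm, angles in rad, forces in N, time in s.
With the tool pointing down it reaches from about 425 to 825 mm from the base axis. Payload 3.6 kg.
Tool frame: the origin (TCP) lies at the very end of the fingers, on their centre line; the grasp point (between the pads) lies 19 mm behind it; y points along the fingers, z is the direction in which the jaws open and shut, and the axes are right-handed (so a half turn about y gives the same grasp; the last joint's range is limited). The gripper opens to 85 mm and grips with 20 to 120 N. Pads are 22 mm wide; open, the fingers measure 114 mm over their backs; the gripper's body (76 mm by 85 mm) begins 54 mm behind the grasp point. The pads swing forward as they close: fully open they stand 13 mm farther back than shut.
Start: joints at [-1.28, 0.615, -0.013, 1.423, 0.008, 1.103, -0.04], TCP at [202.459, 617.635, 231.297] pointing down, gripper open.
Joint ranges: [-3.12, 3.12], [-0.3, 2.06], [-1.34, 1.32], [0.26, 2.42], [-1.36, 4.5], [0.01, 1.98], [-2.84, 2.84]. Speed limits (rad/s): [2.79, 2.79, 3.14, 3.14, 3.14, 3.14, 3.14].

## Interface

Orientations are given as a rotation vector (axis times angle).
In Python, from station import robot, eyes gives the robot as it stands.
- The arm moves only by the shell command python3 -m pendant 'ROWS' [OPENING] [FORCE]. ROWS is JSON, a list that holds one entry, the list of rows, each a list of 6 numbers: the shift along the tool's x, y, z normalised to -1 to 1, where 1 is 250 mm, then the turn, a rotation vector about the tool's x, y, z normalised to -1 to 1, where 1 is pi rad. In form: [[[dx, dy, dz, rx, ry, rz], ...]]. A call has 1 to 10 rows; each row shifts and turns the commanded pose from where the row before left it, along the tool's axes as they then stand; what a row does not reach is not made up. A row lasts 1/8 s, in which the tool goes at most 62.5 mm and 10.7 degrees, less where a joint would pass 70% of its speed; a pose out of reach is approached as far as the arm can. A call with a number of a shift or a turn outside -1 to 1 is refused whole. A call with a gripper value outside its range is refused whole. OPENING is the opening, from -1 (shut) to 1 (fully open), so that 0 is half open, set as the call begins (- or left out, the last holds). The fingers move at their own pace and stop on an object; FORCE is the grip in N (left out, the last holds). Time passes only in rows, so rows that do not move let the fingers close. It gives the time, the measured TCP pose, the force and the opening at its end, in the units of the state.
- robot.sense(): the state, without advancing time (a new reading comes with each control period).
- eyes.snapshot(name): name is "scene" or "top"; returns the picture (400x640x3 uint8, red, green, blue); there is no depth.
- eyes.calibration(name): a dict with "vertical_fov" (degrees; the focal length in pixels is half the picture's height over the tangent of half this angle, whatever the lens; pixels are square), "cx", "cy" (the principal point, pixels), "world_to_cam" (4x4, takes a point from world to camera coordinates). Camera axes: x right, y down, z forward; pixel columns grow to the right and rows downward; lengths in mm; the calibration is good to about 2 mm. A picture is of the moment at which its call begins. calibration takes no time and is no camera call.
- robot.finish_job(): hands the job in, once; it reports no verdict.
The state is a dict: "time_s": time; "joints": joint angles; "qd": joint speeds; "joint_torque": joint torques, N m; "position": TCP position; "tcp_rot": TCP orientation; "ft_force": force on the tool from outside, world axes, zero at the start; "torque": the same for the moment, N m; "opening": opening from 0.0 (shut) to 1.0 (fully open).
Only numpy, scipy, OpenCV 4.12 (cv2) and the standard library are available. Lean on these libraries where they do the work, as an engineer would, in place of code of your own. Each camera call takes 0.05 s, during which the arm holds its last target. There are 200 camera calls.

## Task

Get the bench pressure pot ready and start filling it: wind the handwheel on top clockwise by its turning grip until the lid clamp is fully tight, and only then pull the spring-loaded air knob on the side of the pot straight out until the dark ring on its stem just comes out of the guide (short of the end of its travel). The knob springs back if let go, so keep it there: finish with the gripper still holding the knob at the mark, and leave the other things on the counter alone.

Things in the scene. Friction and masses are not known exactly. Their poses are not given: they have to be found in the camera images.
- pot: Aluminium bench pressure pot bolted to the counter: round, 214 mm across, lid top 168 mm high; a steel bridge bar along the pot's x axis (z 188 to 208 mm, to x = +-131 mm) carries a vertical clamp screw with a handwheel. Origin on the counter under the pot's centre, which is the axis of screw and wheel; z up. The air valve sticks out of the pot's side along the pot's +y.
- wheel_hub (a point): Centre of the black three-spoke handwheel, on the pot's axis, at the height of its rim (rim radius 62 mm, bar 13 mm thick). 240 mm above the counter when fully slack; it sinks 4 mm per turn, to 228 mm when tight.
- wheel (a joint): Handwheel angle in rad, growing clockwise seen from above: 0 fully slack, 19.0 (3 turns) fully tight, a hard stop. Starts between 0.2 and 5.2; stays where it is left; takes about 2 N at its grip. At value q the grip stands at angle -q from the pot's x axis (counter-clockwise positive).
- crank_grip: Upright black turning grip on the handwheel's rim, 62 mm from the wheel's axis: 27 mm diameter, 60 mm tall. Origin at the grip's middle, 40 mm above the middle of the rim's bar. It spins freely about its own vertical axis, so a hand can keep its direction while leading the grip round.
- guide_face (a point): Outer face of the air valve's steel guide (22 mm diameter), from which the stem slides; on the valve's axis, 148 mm from the pot's centre along the pot's +y, 115 mm above the counter. Behind it are a brass block 32 mm wide and, 122 mm from the pot's centre, a thin copper pipe down to the counter.
- air_valve (a joint): How far the air knob is drawn out, in m: 0 shut (sprung in), 0.045 end of travel. At 0.030 the dark ring (4 mm wide) on the 11 mm thick stem has just come out of the guide: the filling mark. The spring pulls back with about 4.5 N at 0 and 9 N at the mark.
- air_knob: Round black pull knob of the air valve, 35 mm long, 27 mm diameter, with a 35 mm rim at the outer end. Origin on its axis in the middle of the part to grip (11 mm behind to 10 mm beyond it), 115 mm above the counter; when shut, 172 mm from the pot's centre along the pot's +y. Slides straight out along +y (own and pot's). Shut, 8 mm of bare stem show behind it.
- flask: Brass two-part denture flask, a block 85 x 65 x 45 mm, bystander standing near the valve. Origin at the centre of its underside.
- jar: Closed amber glass jar with white cap, 64 mm diameter, 85 mm tall, bystander near the pot. Origin at the centre of its underside.
- bowl: Dark rubber mixing bowl, 110 mm across, 62 mm tall, bystander. Origin at the centre of its underside.
- spatula: Mixing spatula 200 mm long lying on the counter, bystander. Origin on its underside.
- bottle: Closed white plastic bottle, 68 mm diameter, 170 mm tall, bystander. Origin at the centre of its underside.
- tray: Shallow steel instrument tray 190 x 130 x 25 mm, bystander. Origin at the centre of its underside.
- brush: Wooden brush 160 mm long lying on the counter, bystander. Origin on its underside.

How it is judged (in metres and radians):
On the way, in this order (a step that is already met when the one before it is completed fails the run):
1. the lid clamp is wound fully tight, with the air valve still shut (value of joint wheel above 18.8 rad and value of joint air_valve below 0.008 m), for 0.2 s.
2. the air knob is drawn out to the mark (value of joint air_valve between 0.025 and 0.036 m and contact force between the fingers and air_knob above 3 N), for 0.3 s.
At the end, for the whole second after the job is handed in: The handwheel is within 0.25 rad of fully tight (above 18.75 rad), and the gripper's fingers hold the air knob still (slower than 10 mm/s, at least 3 N between fingers and knob) drawn out 25 to 36 mm (mark at 30 mm), through the last second (all of step 2 and value of joint wheel above 18.75 rad and velocity of joint air_valve between -0.01 and 0.01 m/s); the arm keeps its last pose, push and grip.
It fails at once if the air valve is drawn out more than 8 mm while the lid clamp is not tight (value of joint air_valve above 0.008 m and value of joint wheel below 18.5 rad).
It fails at once if a bystander is shifted more than 30 mm (distance of any of flask, jar, bowl, spatula, bottle, tray, brush from where it was at the start of the episode above 0.03 m).
It fails at once if a bystander is knocked over (angle between any of flask, jar, bowl, bottle's own z axis and vertical above 0.6 rad).
It also fails if it takes over 69 s, if anything falls off the work surface, if the arm or the gripper's body presses on something with over 40 N, if the wrist force passes 120 N, or if a joint passes its speed limit or range.

## Working session

There is one attempt and no reset: what is moved stays moved. The work goes in short steps, Python scripts to look and compute and a shell command to move; the robot and the scene stay as the last step left them, time stands still between calls to the robot, and variables do not carry over. Pictures are saved under pics/ and viewed, about 8 in all and at most 12, crops included, and the job is handed in when it is done.

```bash
ls; mkdir -p pics; python3 - <<'E'
from station import robot, eyes
import cv2, json
for n in ("scene","top"):
    cv2.imwrite(f"pics/{n}0.png",eyes.snapshot(n)[:,:,::-1]); c=eyes.calibration(n); print(n,c)
print(robot.sense())
E
```

```text
pics
scene {'vertical_fov': 46.05447913572284, 'cx': 316.7224260852017, 'cy': 198.3055600382596, 'world_to_cam': array([[ 4.58707303e-01,  8.88586534e-01, -1.25784191e-03,
        -3.21940933e+02],
       [ 5.80676193e-01, -3.00828314e-01, -7.56516679e-01,
        -1.38054766e+02],
       [-6.72608928e-01,  3.46289326e-01, -6.53973190e-01,
         2.15407109e+03],
       [ 0.00000000e+00,  0.00000000e+00,  0.00000000e+00,
         1.00000000e+00]])}
top {'vertical_fov': 43.29928813044212, 'cx': 329.94354407227496, 'cy': 197.30274762119842, 'world_to_cam': array([[-1.90465615e-02, -9.99764818e-01,  1.03699815e-02,
         9.50649623e+01],
       [-9.89361516e-01,  1.73501807e-02, -1.44439474e-01,
         5.43959725e+02],
       [ 1.44225584e-01, -1.30107360e-02, -9.89459298e-01,
         1.67812814e+03],
       [ 0.00000000e+00,  0.00000000e+00,  0.00000000e+00,
         1.00000000e+00]])}
{'time_s': 0.1, 'joints': array([-1.28052697,  0.61585249, -0.0126533 ,  1.42476485,  0.00809513,
        1.10344084, -0.04035994]), 'qd': array([-0.00114775, -0.00070543,  0.00133803, -0.00314798, -0.00015897,
        0.0004331 , -0.0015406 ]), 'joint_torque': array([ 1.34963571e-03, -4.70383501e+01,  2.60095596e-01, -1.71572238e+01,
        1.00272943e-02,  5.88493727e-03,  2.71467150e-05]), 'position': array([202.22149088, 616.99378265, 230.2257658 ]), 'tcp_rot': array([-1.55886522,  0.24887384, -0.24828351]), 'ft_force': array([ 0.19932085, -0.8914048 ,  0.05940399]), 'torque': array([-0.02624599, -0.0243545 , -0.02399855]), 'opening': 0.9992891159510426}
```

View pics/scene0.png

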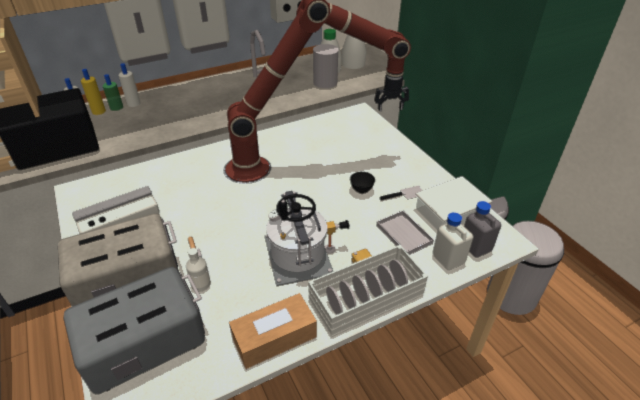

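View pics/top0.png

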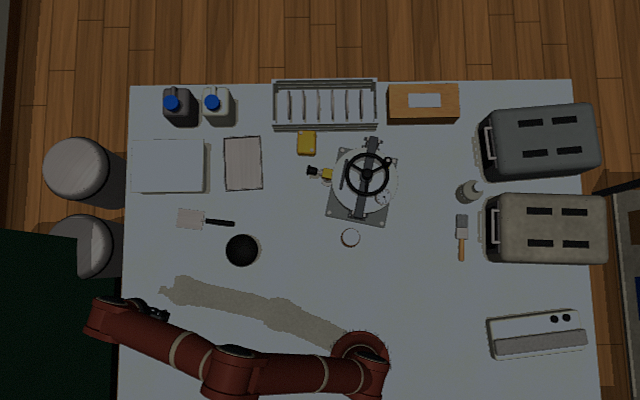

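The scene view shows the pot at about (298,240), and the top view shows the hub near (367,174) with the knob to its left near (312,171). I'll zoom in on both.

```bash
cat > h.py <<'E'
import numpy as np, cv2
from station import robot, eyes
def cam(n):
    c=eyes.calibration(n); f=200/np.tan(np.radians(c["vertical_fov"]/2)); return f,c["cx"],c["cy"],np.array(c["world_to_cam"])
def ray(n,u,v):
    f,cx,cy,T=cam(n); R=T[:3,:3]; o=-R.T@T[:3,3]; return o,R.T@np.array([(u-cx)/f,(v-cy)/f,1])
def onz(n,u,v,z):
    o,d=ray(n,u,v); return o+d*(z-o[2])/d[2]
def proj(n,p):
    f,cx,cy,T=cam(n); q=T[:3,:3]@np.asarray(p,float)+T[:3,3]; return np.array([cx+f*q[0]/q[2],cy+f*q[1]/q[2]])
def tri(pt,ps):
    (o1,d1),(o2,d2)=ray("top",*pt),ray("scene",*ps)
    s=np.linalg.lstsq(np.c_[d1,-d2],o2-o1,rcond=None)[0]; a,b=o1+s[0]*d1,o2+s[1]*d2
    return (a+b)/2,np.linalg.norm(a-b)
E
python3 - <<'E'
from h import *
a=cv2.imread("pics/top0.png")[120:240,290:410]; b=cv2.imread("pics/scene0.png")[180:300,250:370]
cv2.imwrite("pics/z0.png",np.hstack([cv2.resize(x,(400,400),interpolation=cv2.INTER_CUBIC) for x in (cv2.convertScaleAbs(a,alpha=1.5),b)]))
for n,u,v,z in (("top",367,174,235),):print(onz(n,u,v,z))
E
```

```text
[586.58612979 -26.23960916 235.        ]
```

View pics/z0.png

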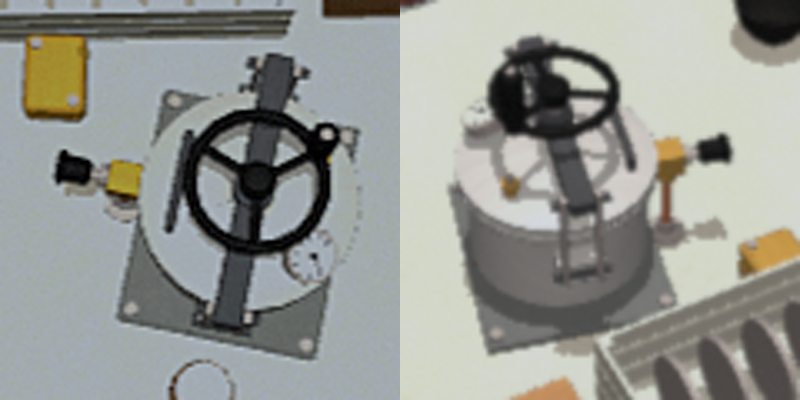

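```bash
python3 - <<'E'
from h import *
from scipy.spatial.transform import Rotation as R
c=lambda x,y:(290+x/3.3333,120+y/3.3333); s=lambda x,y:(250+(x-400)/3.3333,180+y/3.3333)
np.set_printoptions(precision=2,suppress=True)
for n,k in (("top",c),("scene",s)):
    im=cv2.imread(f"pics/{n}0.png"); 
hub=onz("top",*c(257.5,180.5),239.5); hub2=onz("scene",*s(554,91),239.5); print("hub",hub,hub2)
gt=onz("top",*c(327,135),309); print("grip top",gt)
b1=onz("top",*c(275,62),208);b2=onz("top",*c(224,325),208); d=b1-b2; print("bar yaw",np.degrees(np.arctan2(d[1],d[0])),(b1+b2)/2,np.linalg.norm(d))
kn,e=tri(c(74,168),s(714,149)); print("knob",kn,e, onz("top",*c(74,168),115))
vd=kn-hub; print("valve yaw",np.degrees(np.arctan2(vd[1],vd[0]))-90,np.hypot(*vd[:2]))
v=gt-hub; print("grip r,ang",np.hypot(*v[:2]),np.degrees(np.arctan2(v[1],v[0])))
st=robot.sense(); print(R.from_rotvec(st["tcp_rot"]).as_matrix())
for nm,p in (("flask",onz("top",*c(55,77),45)),("jar",onz("top",*c(203,385),85))): print(nm,p)
# grip in scene: black blob upper/lower
print("scene proj of grip top/bot guess",proj("scene",gt),proj("scene",gt-[0,0,60]))
E
```

```text
hub [585.25 -26.59 239.5 ] [591.41 -20.81 239.5 ]
grip top [611.16 -82.09 309.  ]
bar yaw -12.450891580391133 [580.6  -21.94 208.  ] 252.71951996361295
knob [626.97 146.4  113.29] 8.422648880041201 [624.7  142.59 115.  ]
valve yaw -13.560199738670747 177.9458414138429
grip r,ang 61.25775141052262 -64.97271251275696
[[ 0.95 -0.    0.31]
 [-0.31 -0.    0.95]
 [ 0.   -1.   -0.  ]]
flask [735.01 162.41  45.  ]
jar [411.07  19.37  85.  ]
scene proj of grip top/bot guess [280.97 200.72] [281.89 214.42]
```

```bash
python3 - <<'E'
from h import *
np.set_printoptions(precision=2,suppress=True)
h0=np.array([587,-25,239.5])
t=np.linspace(0,2*np.pi,360,endpoint=False)
for n in ("top","scene"):
    g=cv2.imread(f"pics/{n}0.png").max(2)
    thr=35 if n=="top" else 45
    # radial scan in the rim plane: midpoint of the dark bar along each ray of the z=239.5 plane
    pts=[]
    for a in t:
        r=np.arange(48,78,.5); P=[proj(n,h0+[q*np.cos(a),q*np.sin(a),0]) for q in r]
        val=cv2.remap(g,np.float32([p[0] for p in P])[None],np.float32([p[1] for p in P])[None],cv2.INTER_LINEAR)[0].astype(float)
        w=np.clip(70-val,0,None); 
        if w.sum()<1: continue
        m=(w*r).sum()/w.sum(); sd=np.sqrt((w*(r-m)**2).sum()/w.sum())
        if sd<5.5: pts.append((a,m))
    a,m=np.array(pts).T
    for _ in range(5):
        A=np.c_[np.cos(a),np.sin(a),np.ones_like(a)]; x=np.linalg.lstsq(A,m,rcond=None)[0]; k=abs(A@x-m)<2; a,m=a[k],m[k]
    print(n,len(a),"hub",h0[:2]+x[:2],"r",x[2])
    # knob blob
    k0=proj(n,[625,144,115]); yy,xx=np.mgrid[:400,:640]
    M=((g<60)&(np.hypot(xx-k0[0],yy-k0[1])<12)).astype(np.uint8)
    c=max(cv2.findContours(M,0,2)[0],key=cv2.contourArea); mo=cv2.moments(c); print("knob px",mo["m10"]/mo["m00"],mo["m01"]/mo["m00"],cv2.boundingRect(c),onz(n,mo["m10"]/mo["m00"],mo["m01"]/mo["m00"],115))
E
```

```text
Traceback (most recent call last):
  File "h.py", line 10, in proj
    f,cx,cy,T=cam(n); q=T[:3,:3]@np.asarray(p,float)+T[:3,3]; return np.array([cx+f*q[0]/q[2],cy+f*q[1]/q[2]])
              ~~~^^^
  File "h.py", line 4, in cam
    c=eyes.calibration(n); f=200/np.tan(np.radians(c["vertical_fov"]/2)); return f,c["cx"],c["cy"],np.array(c["world_to_cam"])
ValueError: time passes only in moves, steps and waits
```

```bash
python3 -m pendant '[[[0,-0.25,0,0,0,0],[0,-0.25,0,0,0,0],[0.23,0,0,0,0.0313,0],[0.23,0,0,0,0.0313,0],[0.23,0,0,0,0.0313,0],[0.23,0,0,0,0.0313,0],[0.23,0,0,0,0.0313,0],[0.23,0,0,0,0.0313,0],[0.23,0,0,0,0.0313,0],[0.23,0,0,0,0.0313,0]]]' 1 40
sed -i 's/^def cam/from functools import lru_cache\n@lru_cache\ndef cam/' h.py
cat > m.py <<'E'
from h import *
np.set_printoptions(precision=2,suppress=True)
h0=np.array([587,-25,239.5])
t=np.linspace(0,2*np.pi,360,endpoint=False)
for n in ("top","scene"):
    g=cv2.imread(f"pics/{n}0.png").max(2); pts=[]
    for a in t:
        r=np.arange(48,78,.5); P=np.float32([proj(n,h0+[q*np.cos(a),q*np.sin(a),0]) for q in r])
        val=cv2.remap(g,P[None,:,0].copy(),P[None,:,1].copy(),cv2.INTER_LINEAR)[0].astype(float)
        w=np.clip(70-val,0,None)
        if w.sum()<1: continue
        m=(w*r).sum()/w.sum(); sd=np.sqrt((w*(r-m)**2).sum()/w.sum())
        if sd<5.5: pts.append((a,m))
    a,m=np.array(pts).T
    for _ in range(5):
        A=np.c_[np.cos(a),np.sin(a),np.ones_like(a)]; x=np.linalg.lstsq(A,m,rcond=None)[0]; k=abs(A@x-m)<2; a,m=a[k],m[k]
    print(n,len(a),"hub",h0[:2]+x[:2],"r",x[2])
    k0=proj(n,[625,144,115]); yy,xx=np.mgrid[:400,:640]
    M=((g<60)&(np.hypot(xx-k0[0],yy-k0[1])<12)).astype(np.uint8)
    c=max(cv2.findContours(M,0,2)[0],key=cv2.contourArea); mo=cv2.moments(c); u,v=mo["m10"]/mo["m00"],mo["m01"]/mo["m00"]
    print("knob px",u,v,cv2.boundingRect(c),onz(n,u,v,115))
E
python3 m.py
```

```text
time_s: 1.35
position: [557.3, 340.8, 355.3]
tcp_rot: [-1.395, 0.861, -0.86]
ft_force: [0.2, -0.2, 0.2]
opening: 1.001
top 251 hub [585.67 -24.29] r 61.37508407411661
knob px 311.4131455399061 170.39671361502346 (306, 165, 12, 11) [624.76 145.17 115.  ]
scene 240 hub [589.38 -19.64] r 59.581707885522476
knob px 344.12888888888887 224.58666666666667 (340, 221, 9, 7) [629.27 149.54 115.  ]
```

```bash
python3 -m pendant '[[[0.23,0,0,0,0.0313,0],[0.23,0,0,0,0.0313,0],[0.23,0,0,0,0.0313,0],[0.23,0,0,0,0.0313,0],[0.23,0,0,0,0.0313,0],[0.23,0,0,0,0.0313,0],[0.23,0,0,0,0.0325,0],[0,0,0,0,0,0],[0,0,0,0,0,0]]]'
cat > go.py <<'E'
import sys
from h import *
from scipy.spatial.transform import Rotation as R
np.set_printoptions(precision=4,suppress=True)
s=robot.sense(); M=R.from_rotvec(s["tcp_rot"]).as_matrix(); yaw=-12.9
print("t",s["time_s"],"pos",s["position"],"F",s["ft_force"],"open",s["opening"],"z yaw",np.degrees(np.arctan2(M[1,2],M[0,2])),"down",M[2,1])
if len(sys.argv)>3:
    d=M.T@(np.array([float(v) for v in sys.argv[1:4]])-s["position"]); print("shift/250",d/250)
    Z=np.array([np.cos(np.radians(yaw)),np.sin(np.radians(yaw)),0]); Y=np.array([0,0,-1.]); T=np.c_[np.cross(Y,Z),Y,Z]
    print("turn/pi",R.from_matrix(M.T@T).as_rotvec()/np.pi)
E
python3 go.py 612 -80.6 266
```

```text
time_s: 2.48
position: [624.1, -45.8, 355.8]
tcp_rot: [-1.095, 1.374, -1.371]
ft_force: [0.4, 0.1, 0.2]
opening: 0.998
t 2.475 pos [624.0819 -45.8362 355.7911] F [0.4077 0.1112 0.2414] open 0.9975874259998482 z yaw -12.842313831620801 down -0.9999986971869754
shift/250 [ 0.1467  0.359  -0.0158]
turn/pi [ 0.0004  0.0003 -0.0003]
```

```bash
python3 -m pendant '[[[0.147,0,-0.016,0,0,0],[0,0.12,0,0,0,0],[0,0.12,0,0,0,0],[0,0.12,0,0,0,0],[0,0,0,0,0,0]]]'
python3 - <<'E'
from h import *
for n in ("top","scene"):cv2.imwrite(f"pics/{n}1.png",eyes.snapshot(n)[:,:,::-1])
a=cv2.imread("pics/top1.png")[120:240,310:430]; b=cv2.imread("pics/scene1.png")[150:270,230:350]
cv2.imwrite("pics/z1.png",np.hstack([cv2.resize(x,(400,400),interpolation=cv2.INTER_CUBIC) for x in (cv2.convertScaleAbs(a,alpha=2),cv2.convertScaleAbs(b,alpha=1.8))]))
E
python3 go.py 612 -80.6 266
```

```text
time_s: 3.1
position: [610.9, -78.3, 263.5]
tcp_rot: [-1.1, 1.376, -1.366]
ft_force: [-0.0, 0.2, 0.8]
opening: 0.999
t 3.2 pos [612.8821 -80.0464 266.929 ] F [ 0.9697 -0.1914  1.4083] open 0.9971425406801493 z yaw -12.729312365720423 down -0.9999995589707
shift/250 [ 0.0029  0.0037 -0.003 ]
turn/pi [-0.0003  0.0009 -0.0002]
```

View pics/z1.png

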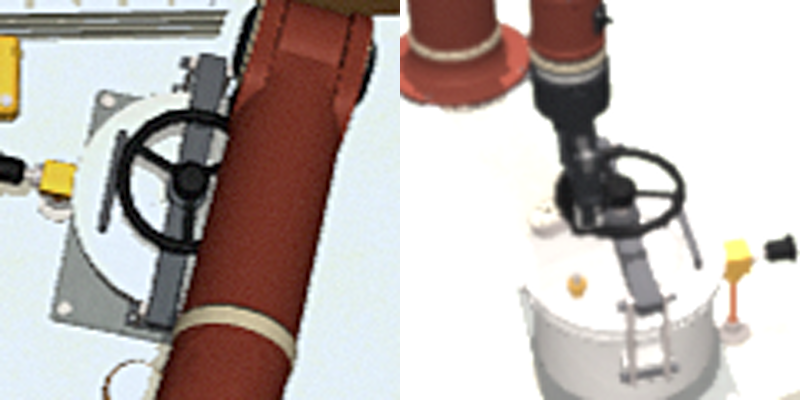

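The top view is blocked by the arm. In the scene view the gripper stands over the grip at about crop (580,190), so I'll close on it.

```bash
python3 -m pendant '[[[0,0,0,0,0,0],[0,0,0,0,0,0],[0,0,0,0,0,0],[0,0,0,0,0,0],[0,0,0,0,0,0],[0,0,0,0,0,0]]]' -1 40; python3 go.py 612 -80.6 265; python3 -m pendant '[[[0,0,0,0,0,0],[0,0,0,0,0,0]]]'; python3 go.py
```

```text
time_s: 3.95
position: [612.8, -81.9, 267.1]
tcp_rot: [-1.093, 1.371, -1.374]
ft_force: [2.1, -0.5, 3.7]
opening: 0.302
t 3.95 pos [612.8022 -81.905  267.1332] F [ 2.0817 -0.4925  3.7213] open 0.30231242666148234 z yaw -12.886250571133509 down -0.9999970813581762
shift/250 [-0.0044  0.0085 -0.0043]
turn/pi [-0.0008  0.0001  0.0001]
time_s: 4.2
position: [612.8, -81.9, 267.1]
tcp_rot: [-1.093, 1.371, -1.374]
ft_force: [1.8, -1.8, 5.1]
opening: 0.303
t 4.2 pos [612.7911 -81.9447 267.0605] F [ 1.7679 -1.7952  5.145 ] open 0.30313047435678525 z yaw -12.888424321281878 down -0.9999971917795992
```

```bash
python3 - <<'E'
import numpy as np
for k in range(18):
    a,b=np.radians([53+20*k,73+20*k]); print(k,f"[{62*(np.sin(b)-np.sin(a))/250:.4f},0.0009,{62*(np.cos(b)-np.cos(a))/250:.4f},0,0,0]",end=",\n" if k%3==2 else ",")
E
cat > w.py <<'E'
from h import *
s=robot.sense(); p=s["position"]; y=np.radians(-12.9); d=p[:2]-[586.5,-22.8]
z=d@[np.cos(y),np.sin(y)]; x=d@[np.sin(y),-np.cos(y)]
print("t",s["time_s"],"tool z,x rel hub",z,x,"r",np.hypot(x,z),"q deg",np.degrees(np.arctan2(x,z))%360,"zT",p[2],"F",s["ft_force"].round(1),"open",s["opening"])
E
python3 w.py
```

```text
0 [0.0391,0.0009,-0.0767,0,0,0],1 [0.0105,0.0009,-0.0855,0,0,0],2 [-0.0194,0.0009,-0.0839,0,0,0],
3 [-0.0469,0.0009,-0.0722,0,0,0],4 [-0.0688,0.0009,-0.0518,0,0,0],5 [-0.0824,0.0009,-0.0252,0,0,0],
6 [-0.0860,0.0009,0.0045,0,0,0],7 [-0.0793,0.0009,0.0337,0,0,0],8 [-0.0630,0.0009,0.0587,0,0,0],
9 [-0.0391,0.0009,0.0767,0,0,0],10 [-0.0105,0.0009,0.0855,0,0,0],11 [0.0194,0.0009,0.0839,0,0,0],
12 [0.0469,0.0009,0.0722,0,0,0],13 [0.0688,0.0009,0.0518,0,0,0],14 [0.0824,0.0009,0.0252,0,0,0],
15 [0.0860,0.0009,-0.0045,0,0,0],16 [0.0793,0.0009,-0.0337,0,0,0],17 [0.0630,0.0009,-0.0587,0,0,0],
t 4.2 tool z,x rel hub 38.83156641159907 51.78244261503196 r 64.72489407606247 q deg 53.13383129063655 zT 267.060526392628 F [ 1.8 -1.8  5.1] open 0.30313047435678525
```

```bash
python3 -m pendant '[[[0.0391,0.0009,-0.0767,0,0,0],[0.0105,0.0009,-0.0855,0,0,0],[-0.0194,0.0009,-0.0839,0,0,0],[-0.0469,0.0009,-0.0722,0,0,0],[-0.0688,0.0009,-0.0518,0,0,0]]]'; python3 w.py;  python3 -m pendant '[[[0,0,0,0,0,0],[0,0,0,0,0,0]]]'; python3 w.py
```

```text
time_s: 4.82
position: [527.3, -40.4, 265.9]
tcp_rot: [-1.091, 1.371, -1.376]
ft_force: [5.8, -0.8, 0.9]
opening: 0.298
t 4.825 tool z,x rel hub -53.79891314728544 30.40725202576548 r 61.797443568383805 q deg 150.52478037797425 zT 265.9156852285333 F [ 5.8 -0.8  0.9] open 0.29775411997047696
time_s: 5.08
position: [526.8, -38.3, 265.8]
tcp_rot: [-1.094, 1.372, -1.369]
ft_force: [-0.1, 1.9, 6.8]
opening: 0.302
t 5.075 tool z,x rel hub -54.694697127164986 28.3986196071459 r 61.62784670442154 q deg 152.56072590795185 zT 265.80174003344604 F [-0.1  1.9  6.8] open 0.30238371137852044
```

```bash
python3 -m pendant '[[[-0.0824,0.0009,-0.0252,0,0,0],[-0.0860,0.0009,0.0045,0,0,0],[-0.0793,0.0009,0.0337,0,0,0],[-0.0630,0.0009,0.0587,0,0,0],[-0.0391,0.0009,0.0767,0,0,0],[-0.0105,0.0009,0.0855,0,0,0],[0.0194,0.0009,0.0839,0,0,0],[0.0469,0.0009,0.0722,0,0,0],[0.0688,0.0009,0.0518,0,0,0],[0.0824,0.0009,0.0252,0,0,0]]]'; python3 w.py
python3 -m pendant '[[[0.0860,0.0009,-0.0045,0,0,0],[0.0793,0.0009,-0.0337,0,0,0],[0.0630,0.0009,-0.0587,0,0,0],[0,0,0,0,0,0]]]';python3 w.py
```

```text
time_s: 6.32
position: [649.7, -29.2, 263.6]
tcp_rot: [-1.092, 1.372, -1.368]
ft_force: [-1.0, 2.7, 6.8]
opening: 0.296
t 6.325 tool z,x rel hub 62.99632965907248 -7.872686013463728 r 63.48635078173199 q deg 352.87664501545635 zT 263.6277710826611 F [-1.   2.7  6.8] open 0.29638078920561817
time_s: 6.82
position: [610.4, -82.9, 262.9]
tcp_rot: [-1.095, 1.376, -1.374]
ft_force: [-1.8, -1.4, 7.0]
opening: 0.301
t 6.825 tool z,x rel hub 36.7238248885824 53.294228468140524 r 64.72182091429153 q deg 55.430168342313934 zT 262.8945899222906 F [-1.8 -1.4  7. ] open 0.30073520704670936
```

```bash
python3 -m pendant '[[[0.0391,0.0009,-0.0767,0,0,0],[0.0105,0.0009,-0.0855,0,0,0],[-0.0194,0.0009,-0.0839,0,0,0],[-0.0469,0.0009,-0.0722,0,0,0],[-0.0688,0.0009,-0.0518,0,0,0],[-0.0824,0.0009,-0.0252,0,0,0],[-0.0860,0.0009,0.0045,0,0,0],[-0.0793,0.0009,0.0337,0,0,0],[-0.0630,0.0009,0.0587,0,0,0]]]';python3 w.py; python3 -m pendant '[[[-0.0391,0.0009,0.0767,0,0,0],[-0.0105,0.0009,0.0855,0,0,0],[0.0194,0.0009,0.0839,0,0,0],[0.0469,0.0009,0.0722,0,0,0],[0.0688,0.0009,0.0518,0,0,0],[0.0824,0.0009,0.0252,0,0,0],[0.0860,0.0009,-0.0045,0,0,0],[0.0793,0.0009,-0.0337,0,0,0],[0.0630,0.0009,-0.0587,0,0,0]]]'; python3 w.py
python3 -m pendant '[[[0.0391,0.0009,-0.0767,0,0,0],[0.0105,0.0009,-0.0855,0,0,0],[-0.0194,0.0009,-0.0839,0,0,0],[-0.0469,0.0009,-0.0722,0,0,0],[-0.0688,0.0009,-0.0518,0,0,0],[-0.0824,0.0009,-0.0252,0,0,0],[-0.0860,0.0009,0.0045,0,0,0],[-0.0793,0.0009,0.0337,0,0,0],[-0.0630,0.0009,0.0587,0,0,0]]]';python3 w.py
```

```text
time_s: 7.95
position: [561.5, 31.3, 260.9]
tcp_rot: [-1.097, 1.372, -1.373]
ft_force: [0.3, -5.2, 6.8]
opening: 0.3
t 7.95 tool z,x rel hub -36.449748651639666 -47.20099010200303 r 59.63654620597252 q deg 232.3238101267434 zT 260.890379139144 F [ 0.3 -5.2  6.8] open 0.2997333724880484
time_s: 9.07
position: [613.6, -81.7, 259.0]
tcp_rot: [-1.091, 1.37, -1.374]
ft_force: [2.1, 1.3, 7.0]
opening: 0.297
t 9.075 tool z,x rel hub 39.586364991801084 51.3388568735608 r 64.82868592180513 q deg 52.36490263030878 zT 258.9625745318823 F [2.1 1.3 7. ] open 0.29737961976391253
time_s: 10.2
position: [561.5, 31.4, 256.9]
tcp_rot: [-1.097, 1.372, -1.373]
ft_force: [-0.4, -4.3, 7.1]
opening: 0.304
t 10.2 tool z,x rel hub -36.42834986532287 -47.246279778230054 r 59.65932975481001 q deg 232.36666012200976 zT 256.8600680001093 F [-0.4 -4.3  7.1] open 0.3035376201523167
```

```bash
python3 - <<'E'
from h import *
for n in ("top","scene"):cv2.imwrite(f"pics/{n}2.png",eyes.snapshot(n)[:,:,::-1])
a=cv2.imread("pics/top2.png")[120:240,290:410]; b=cv2.imread("pics/scene2.png")[150:270,230:350]
cv2.imwrite("pics/z2.png",np.hstack([cv2.resize(x,(400,400),interpolation=cv2.INTER_CUBIC) for x in (cv2.convertScaleAbs(a,alpha=2),cv2.convertScaleAbs(b,alpha=1.8))]))
E
```

```text
(no output)
```

View pics/z2.png

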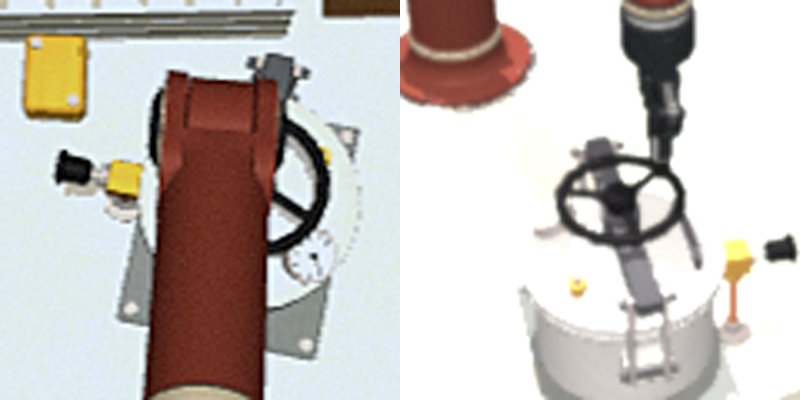

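The gripper is still on the grip at the rim's far side, crop (660,160), and the wheel is turning with it. I'll go on to the stop.

```bash
python3 -m pendant '[[[-0.0391,0.0009,0.0767,0,0,0],[-0.0105,0.0009,0.0855,0,0,0],[0.0194,0.0009,0.0839,0,0,0],[0.0469,0.0009,0.0722,0,0,0],[0.0688,0.0009,0.0518,0,0,0],[0.0824,0.0009,0.0252,0,0,0]]]'; python3 w.py; python3 -m pendant '[[[0.043,0.0005,-0.0012,0,0,0],[0.043,0,-0.0034,0,0,0]]]'; python3 w.py;python3 -m pendant '[[[0.012,0,-0.004,0,0,0],[0,0,0,0,0,0],[0,0,0,0,0,0]]]'; python3 w.py
```

```text
time_s: 11.05
position: [649.7, -29.0, 255.6]
tcp_rot: [-1.093, 1.372, -1.368]
ft_force: [-0.9, 2.5, 8.6]
opening: 0.3
t 11.05 tool z,x rel hub 63.00284673769234 -8.030277475552284 r 63.512550361227916 q deg 352.73630523270646 zT 255.5974382752616 F [-0.9  2.5  8.6] open 0.2997387817883761
time_s: 11.3
position: [645.0, -48.8, 255.6]
tcp_rot: [-1.087, 1.371, -1.369]
ft_force: [7.5, 11.7, 5.0]
opening: 0.298
t 11.3 tool z,x rel hub 62.82511261763738 12.319660503631566 r 64.02162767646226 q deg 11.094610867285034 zT 255.55805503370127 F [ 7.5 11.7  5. ] open 0.2975282663788535
time_s: 11.68
position: [645.1, -48.4, 255.7]
tcp_rot: [-1.085, 1.367, -1.365]
ft_force: [7.1, 5.6, 4.3]
opening: 0.3
t 11.675 tool z,x rel hub 62.86233303979344 11.857673135510089 r 63.97091000911667 q deg 10.682144919640766 zT 255.66389930510158 F [7.1 5.6 4.3] open 0.3000659365633159
```

```bash
python3 -m pendant '[[[0.02,0,-0.004,0,0,0],[0.02,0,-0.005,0,0,0],[0,0,0,0,0,0],[0,0,0,0,0,0]]]'; python3 w.py;python3 go.py
```

```text
time_s: 12.18
position: [644.8, -48.9, 255.8]
tcp_rot: [-1.076, 1.362, -1.354]
ft_force: [13.6, 15.7, 2.9]
opening: 0.301
t 12.175 tool z,x rel hub 62.673435807253405 12.424667420974519 r 63.89312886694264 q deg 11.213188788284482 zT 255.79770209006998 F [13.6 15.7  2.9] open 0.3005138724304885
t 12.175 pos [644.8178 -48.9029 255.7977] F [13.5773 15.7295  2.9496] open 0.3005138724304885 z yaw -12.127143475211964 down -0.9996849533988289
```

```bash
python3 -m pendant '[[[-0.03,0,0.008,0,0,0],[0,0,0,0,0,0],[0,0,0,0,0,0]]]'; python3 w.py; python3 -m pendant '[[[0,0,0,0,0,0],[0,0,0,0,0,0],[0,0,0,0,0,0],[0,0,0,0,0,0],[0,-0.1,0,0,0,0],[0,-0.15,0,0,0,0],[0,-0.15,0,0,0,0],[0,0,0,0,0,0],[0,0,0,0,0,0]]]' 1; python3 go.py 625.6 141 250
```

```text
time_s: 12.55
position: [645.1, -48.5, 255.7]
tcp_rot: [-1.084, 1.366, -1.362]
ft_force: [8.7, 9.4, 5.1]
opening: 0.298
t 12.55 tool z,x rel hub 62.83612787450045 11.967929317399877 r 63.96569626297248 q deg 10.783543836311717 zT 255.67380343816765 F [8.7 9.4 5.1] open 0.29805858950616676
time_s: 13.68
position: [639.5, -57.0, 353.8]
tcp_rot: [-1.096, 1.374, -1.372]
ft_force: [-0.3, 0.1, -0.1]
opening: 1.002
t 13.675 pos [639.4938 -57.0006 353.7912] F [-0.2785  0.0929 -0.0834] open 1.00210690590454 z yaw -12.892290587250812 down -0.9999982773955417
shift/250 [-0.7597  0.4155 -0.2301]
turn/pi [0.0006 0.     0.    ]
```

```bash
python3 -m pendant '[[[-0.19,0,-0.0575,0,0,0],[-0.19,0,-0.0575,0,0,0],[-0.19,0,-0.0575,0,0,0],[-0.19,0,-0.0575,0,0,0],[0,0.2,0,0,0,0],[0,0.2155,0,0,0,0],[0,0,0,0,0,0],[0,0,0,0,0,0]]]'; python3 - <<'E'
from h import *
for n in ("top","scene"):cv2.imwrite(f"pics/{n}3.png",eyes.snapshot(n)[:,:,::-1])
a=cv2.imread("pics/top3.png")[120:240,290:410]; b=cv2.imread("pics/scene3.png")[140:260,250:370]
cv2.imwrite("pics/z3.png",np.hstack([cv2.resize(x,(400,400),interpolation=cv2.INTER_CUBIC) for x in (cv2.convertScaleAbs(a,alpha=2),cv2.convertScaleAbs(b,alpha=1.8))]))
E
python3 go.py 625.6 141 96
```

```text
time_s: 14.68
position: [627.3, 140.8, 252.1]
tcp_rot: [-1.093, 1.372, -1.374]
ft_force: [0.4, -0.1, 0.6]
opening: 0.998
t 14.775 pos [628.0216 140.7924 253.5721] F [ 0.0143 -0.1189  0.8915] open 1.0017228408560939 z yaw -12.90083744958446 down -0.9999867720202595
shift/250 [ 0.0026  0.6302 -0.0126]
turn/pi [-0.0015 -0.     -0.0006]
```

View pics/z3.png

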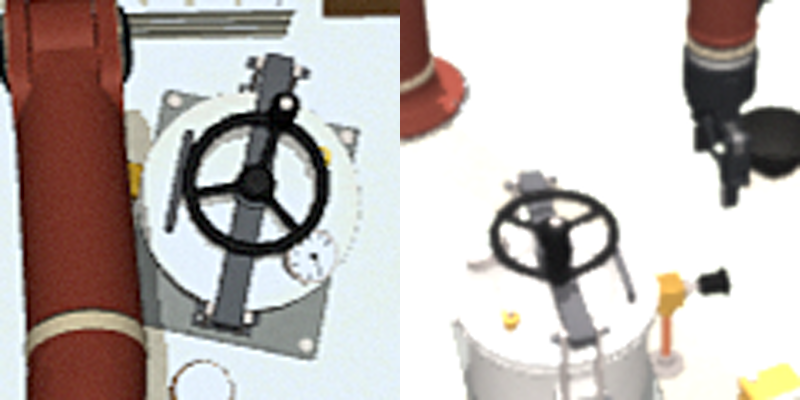

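Both views show the wheel free of the gripper, with the grip at top-crop (287,103), next to the bar's +x end as expected when tight. I'll check that angle and how the fingers line up with the knob.

```bash
python3 - <<'E'
from h import *
g=onz("top",290+287/3.3333,120+103/3.3333,298); h=onz("top",290+257.5/3.3333,120+180.5/3.3333,228); v=g-h
print("grip",v,np.degrees(np.arctan2(v[1],v[0]))+12.9)
cr=lambda p:(400+(p[0]-250)*3.3333,(p[1]-140)*3.3333)
for p in ([628,140.8,253.5],[626,143,115],[627,148,115]): print(p,cr(proj("scene",p)))
E
```

```text
grip [ 55.43658375 -21.75583895  70.        ] -8.527302479443732
[628, 140.8, 253.5] (np.float64(710.7274370885696), np.float64(187.04133458216103))
[626, 143, 115] (np.float64(707.0460493718949), np.float64(282.01952887318487))
[627, 148, 115] (np.float64(711.4938054779607), np.float64(281.1173551688566))
```

```bash
python3 -m pendant '[[[0,0.2,-0.008,0,0,0],[0,0.2,0,0,0,0],[0,0.15,0,0,0,0],[0,0.07,0,0,0,0],[0,0,0,0,0,0],[0,0,0,0,0,0],[0,0,0,0,0,0],[0,0,0,0,0,0]]]'; python3 - <<'E'
from h import *
b=eyes.snapshot("scene")[:,:,::-1][180:270,300:390]
cv2.imwrite("pics/z4.png",cv2.resize(cv2.convertScaleAbs(b,alpha=1.8),(540,540),interpolation=cv2.INTER_CUBIC))
E
python3 go.py 625.6 141 96
```

```text
time_s: 15.78
position: [625.0, 141.6, 96.9]
tcp_rot: [-1.093, 1.372, -1.373]
ft_force: [-0.5, 0.2, 0.2]
opening: 0.997
t 15.825 pos [624.769  141.5855  96.6407] F [0.3658 0.7106 0.8175] open 0.9980039450251753 z yaw -12.871215467732576 down -0.9999990902495739
shift/250 [0.0015 0.0026 0.0038]
turn/pi [-0.0004  0.0002 -0.0002]
```

View pics/z4.png

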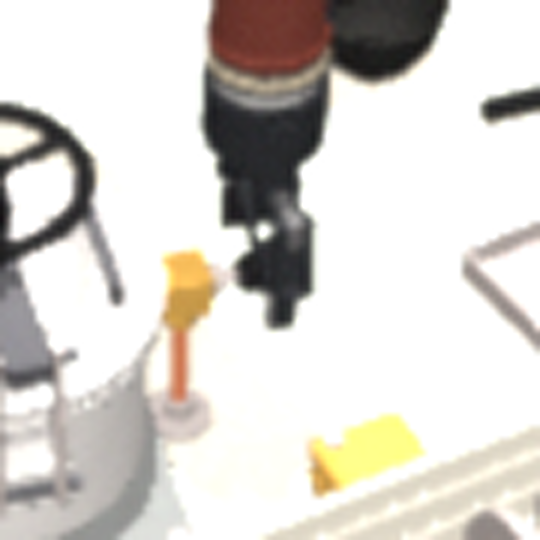

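The fingers straddle the knob, with the near finger at about (283,285) and the knob behind it at (260,270). I'll close the gripper.

```bash
python3 -m pendant '[[[0,0,0,0,0,0],[0,0,0,0,0,0],[0,0,0,0,0,0],[0,0,0,0,0,0],[0,0,0,0,0,0],[0,0,0,0,0,0],[0,0,0,0,0,0]]]' -1 60; python3 go.py 625.6 141 96
```

```text
time_s: 16.7
position: [625.7, 141.2, 96.2]
tcp_rot: [-1.092, 1.371, -1.374]
ft_force: [6.1, -1.9, -1.4]
opening: 0.293
t 16.7 pos [625.738  141.1701  96.2081] F [ 6.1158 -1.8869 -1.4302] open 0.29273668428463356 z yaw -12.89059295313016 down -0.9999952425450876
shift/250 [ 0.0008  0.0008 -0.0004]
turn/pi [-0.001   0.0001 -0.0001]
```

```bash
python3 -m pendant '[[[-0.02,0,0,0,0,0],[-0.02,0,0,0,0,0],[-0.02,0,0,0,0,0],[-0.02,0,0,0,0,0],[-0.02,0,0,0,0,0],[-0.02,0,0,0,0,0],[0,0,0,0,0,0],[0,0,0,0,0,0],[0,0,0,0,0,0]]]';  python3 - <<'E'
from h import *
b=eyes.snapshot("scene")[:,:,::-1][195:255,315:375]
cv2.imwrite("pics/z5.png",cv2.resize(cv2.convertScaleAbs(b,alpha=1.6),(540,540),interpolation=cv2.INTER_CUBIC))
E
python3 go.py 625.7 141.2 96.2
```

```text
time_s: 17.82
position: [630.9, 163.9, 96.1]
tcp_rot: [-1.099, 1.372, -1.382]
ft_force: [1.8, -8.7, 1.4]
opening: 0.288
t 17.875 pos [630.923  163.8785  96.0735] F [ 2.1368 -8.506   1.1301] open 0.2937514790036392 z yaw -13.089218175139472 down -0.9999599576117345
shift/250 [0.0931 0.0003 0.0002]
turn/pi [-0.0002 -0.0011  0.0028]
```

View pics/z5.png

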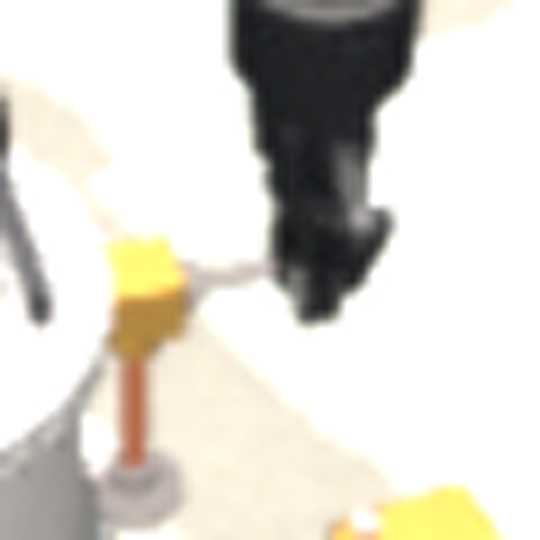

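```bash
python3 -m pendant '[[[-0.015,0,0,0,0,0],[-0.014,0,0,0,0,0],[0,0,0,0,0,0],[0,0,0,0,0,0],[0,0,0,0,0,0],[0,0,0,0,0,0]]]';  python3 - <<'E'
from h import *
b=eyes.snapshot("scene")[:,:,::-1][205:245,325:365]
cv2.imwrite("pics/z6.png",cv2.resize(b,(560,560),interpolation=cv2.INTER_CUBIC))
cr=lambda p:(p-[325,205])*14
u=np.array([np.sin(np.radians(12.9)),np.cos(np.radians(12.9)),0])
for r in (148,152,161,191):print(r,cr(proj("scene",np.array([587,-24,115])+r*u)))
E
python3 go.py 625.7 141.2 96.2
```

```text
time_s: 18.62
position: [632.3, 170.1, 96.1]
tcp_rot: [-1.1, 1.372, -1.383]
ft_force: [1.1, -8.5, 2.2]
opening: 0.291
148 [151.71526157 288.39739613]
152 [166.57361073 285.69973787]
161 [199.95715576 279.63867448]
191 [310.76048129 259.52139877]
t 18.675 pos [632.3613 170.1551  96.0617] F [ 0.5162 -8.5574  2.4457] open 0.29756091451127237 z yaw -13.111831231466867 down -0.999949037585955
shift/250 [0.1188 0.0006 0.0003]
turn/pi [-0.0001 -0.0012  0.0032]
```

View pics/z6.png

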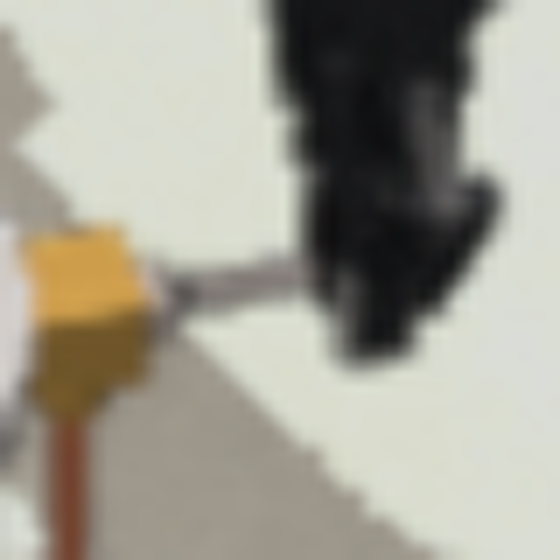

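The dark ring now shows just outside the guide at about (180,290). The stem's bare length also matches 30 mm, since the knob's back face is near column 308 and I predicted 311. The TCP has moved 29.7 mm and is steady, so I'm handing in.

```bash
python3 -m pendant '[[[0,0,0,0,0,0],[0,0,0,0,0,0],[0,0,0,0,0,0]]]'; python3 -c "
from station import robot
print(robot.finish_job())"
```

```text
time_s: 19.05
position: [632.4, 170.1, 96.1]
tcp_rot: [-1.1, 1.372, -1.383]
ft_force: [1.0, -9.0, 2.5]
opening: 0.293
the job is handed in; nothing more can be done
None
```

I wound the lid clamp fully tight, then pulled the air knob out to the filling mark. I handed the job in at about 19 s with the gripper still holding the knob; no verdict was reported.

- **Handwheel:** I turned it clockwise about 18 rad to the hard stop, where the push force rose to about 20 N with no further movement. A picture afterwards put the grip at -8.5° from the pot's x axis, which is 19.0 rad. I did not measure the wheel again after that.
- **Air knob:** The gripper moved 29.7 mm along the valve axis and held still there. The pull was about 9 N, as expected at the mark, and the opening stayed at 0.29, so there was no sign of slipping. The last picture shows the dark ring just outside the guide.
- **Other things on the counter:** I saw no contact with any of them in the pictures and felt no unexpected forces. I did not measure their positions again at the end.
- **Disagreements:** The two cameras placed the pot about 6 mm apart, so I used a weighted middle value and corrected it with the gripper's path while winding. The arm also gave way about 7 mm under the spring, so I set the final pull from the measured position instead of the commanded one.

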